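Hang the checked pipette back on the carousel

ROBOT

A 6-joint arm with a two-finger parallel gripper is mounted at the origin on a cart in front of the work surface, level with it; the furniture and walls round the work are solid. World frame = base frame: x ahead of the robot, y to its left, z up, the work surface at z = 0. Lengths are in mm, angles in rad, forces in N, time in s.
With the tool pointing down it reaches from about 325 to 900 mm from the base axis. Payload 3.5 kg.
Tool frame: the origin (TCP) lies between the finger pads; the fingertips stand 17 mm ahead of it and the grasp point (between the pads) lies 2 mm behind it (nose_length is the distance from the TCP to the fingertips, in mm); z points along the fingers, y is the line along which they close (so a half turn about z gives the same grasp; the last joint's range is limited). The gripper opens to 85 mm and grips with 20 to 120 N. Pads are 22 mm wide; open, the fingers measure 114 mm over their backs; the gripper's body (76 mm by 85 mm) begins 54 mm behind the grasp point. The pads swing forward as they close: fully open they stand 13 mm farther back than shut.
Start: joints at [1.129, 0.276, -0.026, 1.268, 0, 1.467], TCP at [207.728, 589.467, 248.313] pointing down, gripper open.
Joint ranges: [-3.12, 3.12], [-0.85, 1.88], [-1.08, 1.24], [-1.95, 2.15], [-1.57, 1.53], [-3.14, 3.14]. Speed limits (rad/s): [2.57, 2.57, 3.14, 3.14, 3.14, 3.14].

INTERFACE

Orientations are given as a rotation vector (axis times angle).
In Python, from rig import move_to, move_l, movej, gripper_to, sleep, solve_ik, get_image, IKError, sign_off, get_t, get_joint_pos, get_joint_vel, get_joint_torque, get_ee_pos, get_orientation, get_wrist_force, get_torque, get_width, get_grip_force, nose_length gives the robot as it stands. Calls block until the motion is done:
- move_to(position, orientation): joint-space move of the TCP to a pose.
- move_l(position, attitude=None, feed=150, until_force=None): straight line of the TCP; attitude=None keeps the orientation; feed is the mean speed in mm/s. With until_force (N) it stops when the force on the tool has changed by that much, and returns True; else False.
- movej(angles): joint-space move.
- gripper_to(opening, strength=None): opening from 0.0 (shut) to 1.0 (fully open); strength is the grip in N (None keeps the last); returns when the fingers have stopped.
- sleep(seconds).
- solve_ik(position, orientation): joint angles nearest the present ones, or None.
- get_image(name): name is "side" or "top"; returns a dict with "image" (384x512x3 uint8, blue, green, red), "depth" (384x512 float32, mm along the optical axis (not along the pixel's ray), 0 where there is no reading), "camera_matrix" (3x3 intrinsics, pixels), "dist" ([k1, k2, p1, p2, k3] as OpenCV has them; the pictures are not rectified), "world_from_camera" (4x4, takes a point from camera to world coordinates). Camera axes: x right, y up, looking along -z (the intrinsics and any distortion apply to the point x, -y, -z); pixel columns grow to the right and rows downward; lengths in mm; the calibration is good to about 2 mm. A picture is of the moment at which its call begins.
A pose or a line that the arm cannot do raises IKError and nothing moves.
- sign_off(): hands the job in; it is judged then, once.
Readings, each from a call of its own:
- get_t(): time.
- get_joint_pos(): joint angles.
- get_joint_vel(): joint speeds.
- get_joint_torque(): joint torques, N m.
- get_ee_pos(): TCP position.
- get_orientation(): TCP orientation.
- get_wrist_force(): force on the tool from outside, world axes, zero at the start.
- get_torque(): the same for the moment, N m.
- get_width(): opening from 0.0 (shut) to 1.0 (fully open).
- get_grip_force(): force on a finger pad.
Only numpy, scipy, OpenCV 4.12 (cv2) and the standard library are available. Lean on these libraries where they do the work, as an engineer would, in place of code of your own. Each camera call takes 0.05 s, during which the arm holds its last target. There are 200 camera calls.

TASK

The pipette in the single bench holder has been checked on the balance and goes back on the pipette carousel. First turn the carousel until its empty cradle faces the front edge of the foot plate, then take the pipette from the holder and hang it upright in that cradle, fully seated between the prongs. The other pipettes must stay hanging in their cradles, and the cradle must still face the front at the end.

Things in the scene. Friction and masses are not known exactly. Their poses are not given: they have to be found in the camera images.
- knob (a point): Black knurled round knob on top of the carousel's rotor, 36 mm in diameter, 36 mm tall, on the vertical turning axis; the point is on the axis half-way up it (219 mm above the bench). Nothing stands within 65 mm of the axis at its height. Turning it turns the rotor with its five cradles.
- rotor (a joint): Angle of the carousel's rotor about its vertical axis, rad, growing anticlockwise seen from above; 0 at the start; it can go 6.2 either way. About 0.06 N m of friction: it stays where it is left, no detents.
- front_seat (a point): Point fixed to the carousel's grey square foot plate (190 x 190 x 12 mm): where a cradle's seat lies when it faces straight to the plate's front edge (the edge nearest the robot, with a dark strip along it): 88 mm from the axis, 135 mm above the bench. Its -x points from the carousel's axis out to the front, z up.
- empty_cradle (a point): Seat centre of the one empty cradle, 88 mm from the carousel's axis, level with the top of its prongs (135 mm above the bench). A fork open outward: two prongs 8 mm wide and thick, 20 mm clear between them, each with a lip 6 mm high at its end, 19 to 24 mm outward of the point. Its -x points outward, z up; it turns with the rotor. Cradles are 72 degrees apart.
- pipette_grip (a point): Middle of the handle of the pipette to put away, on its centre line, z up the pipette. The handle is an upright block 32 mm (x) by 28 mm (y), from 42 mm below this point to 34 mm above; the plunger button ends 57 mm above. A finger hook sticks out on +x, 16 to 38 mm off the centre line, 20 to 32 mm above the point: grip across the flat sides (y).
- pipette_shoulder (a point): Centre of that pipette's flat shoulder, the underside of its handle, 42 mm below pipette_grip, which rests on the prongs. Below it a neck 15 mm in diameter and 40 mm long goes between the prongs with 2.5 mm to spare each side; a thin nose below that ends 92 mm under the shoulder. Axes as pipette_grip.
- holder_seat (a point): Seat centre of the single bench holder, fixed to the bench: the same fork as on the carousel, 135 mm above the bench, open toward its -x. Its post stands 46 mm behind (+x), no higher than the seat; its foot is a grey plate 105 x 90 x 10 mm. Behind it stands a tall black enclosure, its front 0.60 m ahead of the robot (x), its right edge near y = 0; a beaker 56 mm tall stands beside the carousel.
- hung_1_shoulder (a point): Shoulder centre of another pipette, of the same make and size, hanging loose in its carousel cradle (hook outward); its top is 99 mm above this point. z points up the pipette.
- cradle_1 (a point): Seat centre of the carousel cradle which that pipette (hung_1) hangs in; turns with the rotor.
- hung_2_shoulder (a point): Shoulder centre of another pipette, of the same make and size, hanging loose in its carousel cradle (hook outward); its top is 99 mm above this point. z points up the pipette.
- cradle_2 (a point): Seat centre of the carousel cradle which that pipette (hung_2) hangs in; turns with the rotor.
- hung_3_shoulder (a point): Shoulder centre of another pipette, of the same make and size, hanging loose in its carousel cradle (hook outward); its top is 99 mm above this point. z points up the pipette.
- cradle_3 (a point): Seat centre of the carousel cradle which that pipette (hung_3) hangs in; turns with the rotor.
- hung_4_shoulder (a point): Shoulder centre of another pipette, of the same make and size, hanging loose in its carousel cradle (hook outward); its top is 99 mm above this point. z points up the pipette.
- cradle_4 (a point): Seat centre of the carousel cradle which that pipette (hung_4) hangs in; turns with the rotor.
- pipette: The pipette to put away, standing upright in the single bench holder: white, 191 mm long over all, about 90 g. Its origin and axes are those of pipette_shoulder.

How it is judged:
By the outcome, as a careful person would: the job done as asked, in the order asked, and still so for the second after the job is handed in, with the robot touching nothing.
It also fails if it takes over 64 s, if anything falls off the work surface, if the arm or the gripper's body presses on something with over 40 N, if the wrist force passes 120 N, or if a joint passes its speed limit or range.

## Working session

There is one attempt and no reset: what is moved stays moved. The work goes in short steps, each a Python script; the robot and the scene stay as the last script left them, time stands still between calls to the robot, and variables do not carry over. Pictures are saved under pics/ and viewed, at most 10 in all, crops included, and the job is handed in when it is done.

```bash
mkdir -p pics; ls
cat > h.py <<'E'
import numpy as np, cv2
from rig import *
def cloud(v):
    d=v["depth"];h,w=d.shape
    u,vv=np.meshgrid(np.arange(w),np.arange(h))
    p=cv2.undistortPoints(np.stack([u,vv],-1).reshape(-1,1,2).astype(float),np.array(v["camera_matrix"]),np.array(v["dist"])).reshape(h,w,2)
    c=np.stack([p[...,0]*d,-p[...,1]*d,-d,np.ones_like(d)],-1)
    W=(c@np.array(v["world_from_camera"]).T)[...,:3]
    W[d<=0]=np.nan
    return W
E
python3 - <<'E'
from h import *
for n in("top","side"):
    v=get_image(n);cv2.imwrite(f"pics/{n}0.png",v["image"]);np.save(n+"0.npy",cloud(v))
    print(n,np.round(v["world_from_camera"],3).tolist(),np.round(v["camera_matrix"],1).tolist(),v["dist"])
print(get_orientation(),nose_length if not callable(nose_length) else nose_length())
E
```

```text
pics
top [[-0.04, 0.974, -0.223, 323.209], [-0.999, -0.04, 0.004, 15.276], [-0.005, 0.223, 0.975, 1138.84], [0.0, 0.0, 0.0, 1.0]] [[485.7, 0.0, 246.6], [0.0, 485.7, 190.2], [0.0, 0.0, 1.0]] [-0.04936257  0.          0.          0.          0.        ]
side [[0.927, -0.288, 0.241, 768.665], [0.375, 0.731, -0.57, -491.045], [-0.012, 0.619, 0.786, 854.473], [0.0, 0.0, 0.0, 1.0]] [[355.5, 0.0, 249.8], [0.0, 355.5, 192.7], [0.0, 0.0, 1.0]] [-0.03171362  0.          0.          0.          0.        ]
[-5.29612764e-01 -3.09607949e+00  2.99570643e-03] 17.0
```

View pics/top0.png

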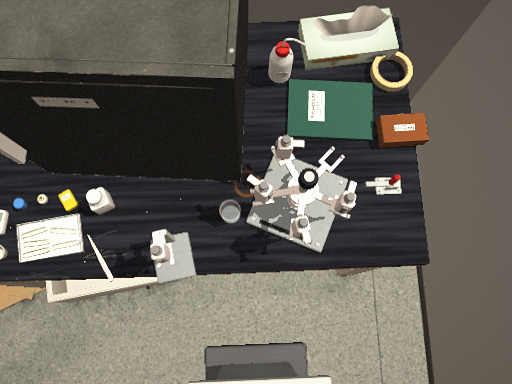

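View pics/side0.png

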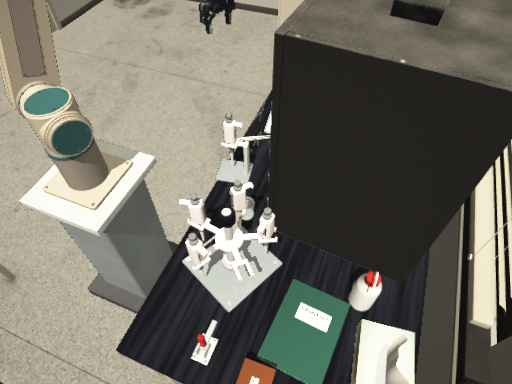

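The top picture shows the carousel knob at (309,178), with the empty fork pointing to about (330,158). The plate's front edge runs from about (248,222) to (322,250). The holder's pipette is at about (160,245), with its foot plate at (175,257). Next I'll measure these.

Run:
```python
from h import *
im=cv2.imread("pics/top0.png");W=np.load("top0.npy")
a=cv2.resize(im[135:265,235:375],None,fx=4,fy=4,interpolation=cv2.INTER_CUBIC)
b=cv2.resize(im[220:290,130:205],None,fx=4,fy=4,interpolation=cv2.INTER_CUBIC)
c=np.zeros((520,860,3),np.uint8);c[:520,:560]=a;c[:280,560:860]=b
cv2.imwrite("pics/crop0.png",cv2.resize(c,(793,480)))
hsv=cv2.cvtColor(im,cv2.COLOR_BGR2HSV)
z=W[...,2]
def rep(name,m):
    P=W[m];print(name,m.sum(),np.round(np.median(P,0),1),np.round(P.min(0),0),np.round(P.max(0),0))
U,V=np.meshgrid(np.arange(512),np.arange(384))
car=(U>240)&(U<365)&(V>130)&(V<260)
kn=car&(z>225)&(z<250)&(abs(U-309)<14)
rep("knobtop",kn);P=W[kn];print(cv2.minEnclosingCircle(P[:,:2].astype(np.float32)))
pl=car&(z>5)&(z<20);rep("plate",pl)
r=cv2.minAreaRect(W[pl][:,:2].astype(np.float32));print(r,cv2.boxPoints(r).round(1).tolist())
hp=(U>130)&(U<205)&(V>220)&(V<290)
p2=hp&(z>4)&(z<17);r=cv2.minAreaRect(W[p2][:,:2].astype(np.float32));print("holder",r,cv2.boxPoints(r).round(1).tolist())
# high things
for nm,reg in(("car",car),("hold",hp)):
    for lo,hi in((122,142),(160,185),(192,205),(206,215),(215,245)):
        m=(reg&(z>lo)&(z<hi)).astype(np.uint8)
        n,l,s,c=cv2.connectedComponentsWithStats(m)
        for i in range(1,n):
            if s[i,4]>5:
                Q=W[l==i];rr=cv2.minAreaRect(Q[:,:2].astype(np.float32))
                print(nm,lo,s[i,4],c[i].round(),Q.mean(0).round(1),np.round(rr[0],1),np.round(rr[1],1),round(rr[2]))
```

```text
knobtop 364 [ 545.6 -103.9  236.9] [ 456. -127.  225.] [568. -84. 243.]
((512.2745971679688, -99.78642272949219), 56.739749908447266)
plate 4450 [ 539.3 -123.    12.4] [ 408. -283.    5.] [728.  26.  20.]
((569.1105346679688, -125.95494079589844), (301.3601379394531, 313.2080993652344), 87.58003234863281) [[406.29998779296875, -269.8999938964844], [719.2000122070312, -283.1000061035156], [731.9000244140625, 18.0], [419.0, 31.200000762939453]]
holder ((442.91162109375, 200.99383544921875), (171.6652374267578, 144.68057250976562), 87.71617889404297) [[367.20001220703125, 118.0999984741211], [511.79998779296875, 112.30000305175781], [518.5999755859375, 283.8999938964844], [374.0, 289.6000061035156]]
car 122 6 [241. 142.] [659.8  19.2 132.6] [660.1  19.2] [0.1 5.4] 84
car 122 1241 [300. 191.] [ 546.7 -100.8  135. ] [ 547.2 -115.2] [200.5 135.2] 69
car 122 271 [328. 163.] [ 604.7 -164.8  135.7] [ 603.9 -163.5] [36.1 71. ] 44
car 122 12 [251. 191.] [549.2   1.2 136.1] [549.9   1. ] [6.4 7.8] 87
car 122 56 [291. 231.] [461.1 -76.8 135.3] [465.3 -77.5] [ 6.7 44.3] 83
car 122 7 [302. 240.] [4
[... 1330 characters left out ...]
6.7 -20.6 228.5] [537.6 -20.5] [19.9 17.7] 63
car 215 96 [349. 198.] [ 507.6 -184.4  228.8] [ 507.9 -186.2] [19.8 17.2] 77
car 215 89 [303. 223.] [463.  -91.5 229.9] [463.  -91.7] [17.6 17.7] 8
hold 122 159 [166. 244.] [445.  182.7 135.6] [438.9 181.7] [77.5 18.4] 19
hold 122 18 [158. 264.] [404.5 198.4 137.8] [403.8 199.1] [10.2  8.2] 5
hold 160 37 [166. 254.] [419.8 176.2 172.8] [420.4 177.8] [13.2 32.6] 68
hold 192 10 [164. 248.] [429.3 175.  199.7] [429.6 175.2] [12.2  1. ] 7
hold 192 8 [165. 256.] [415.1 173.9 198.2] [415.2 173.9] [1.5 9.4] 87
hold 206 218 [157. 247.] [431.8 187.7 210.2] [432.4 188.2] [56.2 27.3] 0
hold 215 97 [156. 250.] [422.3 186.4 229.3] [423.1 186.8] [18.8 17.6] 62
```

View pics/crop0.png

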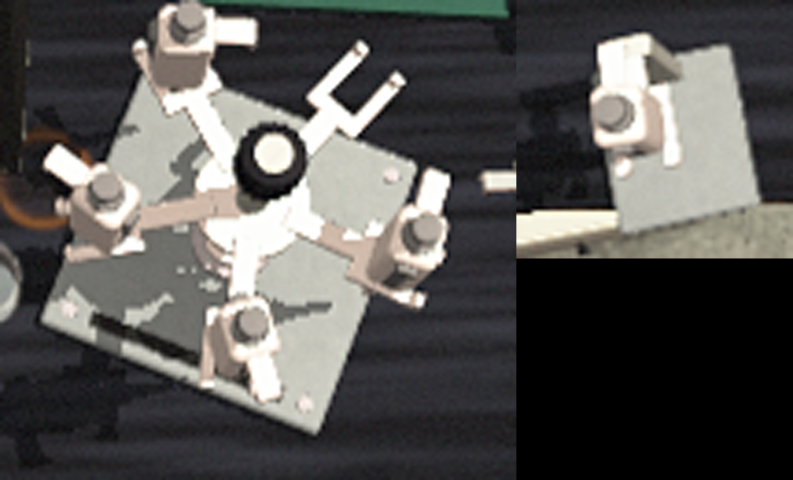

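```bash
cat >> h.py <<'E'
U,V=np.meshgrid(np.arange(512),np.arange(384))
def comps(W,box,lo,hi,near=None,minpx=20,extra=None):
    m=(W[...,0]>box[0])&(W[...,0]<box[1])&(W[...,1]>box[2])&(W[...,1]<box[3])&(W[...,2]>lo)&(W[...,2]<hi)
    if extra is not None:m&=extra
    n,l,s,c=cv2.connectedComponentsWithStats(m.astype(np.uint8),connectivity=4)
    out=[]
    for i in range(1,n):
        if s[i,4]>=minpx:
            Q=W[l==i];r=cv2.minAreaRect(Q[:,:2].astype(np.float32))
            out.append((s[i,4],c[i].round(),Q,r))
    return out
def show(t,cs):
    for n,c,Q,r in cs:
        b=cv2.boxPoints(r);e=b[1]-b[0] if np.linalg.norm(b[1]-b[0])>np.linalg.norm(b[2]-b[1]) else b[2]-b[1]
        print(t,n,c,"mean",Q.mean(0).round(1),"rect",np.round(r[0],1),np.round(r[1],1),"longdir",round(float(np.degrees(np.arctan2(e[1],e[0]))),1))
E
python3 - <<'E'
from h import *
from scipy.spatial.transform import Rotation as R
for n in("top","side"):
    W=np.load(n+"0.npy");im=cv2.imread(f"pics/{n}0.png");hsv=cv2.cvtColor(im,cv2.COLOR_BGR2HSV)
    grey=(hsv[...,1]<70)&(hsv[...,2]>60)
    for b,t in(((400,720,-260,40),"plate"),((330,520,100,290),"hplate")):
        show(n+t,comps(W,b,7,17,minpx=200))
    show(n+"knob",comps(W,(500,600,-160,-60),231,245))
    show(n+"fork",comps(W,(560,700,-260,-120),128,139))
    show(n+"pipbtn",comps(W,(380,480,130,240),222,245)); show(n+"piptop",comps(W,(380,480,130,240),206,214)); show(n+"hfork",comps(W,(380,500,130,240),129,142))
q=np.array(get_joint_pos());o=R.from_rotvec(get_orientation()).as_matrix();print(q.round(3),o.round(3).tolist())
for yaw in range(-180,180,30):
    o=(R.from_euler('z',yaw,degrees=True)*R.from_euler('x',180,degrees=True)).as_rotvec()
    s=solve_ik([549,-107.6,300],o);print(yaw,None if s is None else np.round(s,2))
E
```

```text
topplate 366 [327. 135.] mean [ 712.2 -192.2   11.1] rect [ 711.8 -176.6] [166.7  20.9] longdir 88.3
topplate 554 [277. 175.] mean [613.7 -63.6  12.8] rect [616.  -67.2] [61.6 82.9] longdir -24.9
topplate 558 [331. 185.] mean [ 586.  -191.9   12.6] rect [ 585.4 -190.3] [68.3 59.3] longdir 64.4
topplate 1235 [273. 217.] mean [513.4 -48.6  12.7] rect [524.8 -51. ] [108.1  96.4] longdir 65.4
topplate 1056 [317. 225.] mean [ 490.3 -150.4   12.6] rect [ 492.3 -144.8] [ 75.5 114.7] longdir -25.3
tophplate 1124 [177. 261.] mean [419.5 178.5  11.2] rect [428.7 189.3] [102.8  90.3] longdir 9.9
topknob 274 [308. 177.] mean [ 549.8 -107.5  237.4] rect [ 550.8 -108.4] [37.2 34.3] longdir 76.0
topfork 248 [327. 164.] mean [ 603.5 -164.   135.3] rect [ 604.1 -163.5] [35.5 65. ] longdir -47.0
toppipbtn 69 [154. 250.] mean [422.9 188.  234.1] rect [422.7 188.3] [15.8 15.6] longdir 68.7
toppiptop 213 [157. 246.] mean [431.9 187.7 210.1] rect [432.4 188.2] [56.2 27.3] longdir 0.0
tophfork 152 [166. 244.] mean [445.5 183.1 135.9] rect [439.8 181.9] [75.9 18.3] longdir 19.8
sideplate 3012 [236. 273.] me
[... 675 characters left out ...]
44 [236. 144.] mean [443.2 183.2 135.3] rect [437.3 187.9] [75.6 36.2] longdir 11.6
[ 1.129  0.277 -0.028  1.268  0.     1.467] [[-0.943, 0.332, -0.001], [0.332, 0.943, -0.002], [0.0, -0.002, -1.0]]
-180 [-0.31  0.14 -0.09  1.34  0.   -0.31]
-150 [-0.31  0.14 -0.09  1.34  0.   -0.83]
-120 [-0.31  0.14 -0.09  1.34  0.   -1.36]
-90 [-0.31  0.14 -0.09  1.34  0.   -1.88]
-60 [-0.31  0.14 -0.09  1.34  0.   -2.4 ]
-30 [-0.31  0.14 -0.09  1.34  0.   -2.93]
0 [-0.31  0.14 -0.09  1.34  0.    2.83]
30 [-0.31  0.14 -0.09  1.34  0.    2.31]
60 [-0.31  0.14 -0.09  1.34  0.    1.79]
90 [-0.31  0.14 -0.09  1.34  0.    1.26]
120 [-0.31  0.14 -0.09  1.34  0.    0.74]
150 [-0.31  0.14 -0.09  1.34  0.    0.21]
```

The measurements match the given sizes (plate 190 x 190, knob 36, fork 36 wide, heights 237, 135 and 12). That puts the axis at about (551,-109), the front direction at 155.1° and the empty cradle at -46.3°, so the rotor should turn -158.6°.

```bash
cat >> h.py <<'E'
from scipy.spatial.transform import Rotation as R
def down(yaw): return (R.from_euler('z',yaw,degrees=True)*R.from_euler('x',180,degrees=True)).as_rotvec()
AX=np.array([551.,-109.4])
E
python3 - <<'E'
from h import *
move_to([420,190,330],down(-60)); print(get_t())
move_to([450,-80,330],down(-119)); 
move_to([*AX,300],down(-119)); print(get_t(),np.round(get_joint_pos(),2))
print(move_l([*AX,222],feed=100,until_force=8),np.round(get_wrist_force(),1))
gripper_to(0.0,40); print("grip",get_t(),get_width(),get_grip_force(),np.round(get_wrist_force(),1),np.round(get_ee_pos(),1))
q=np.array(get_joint_pos());t=get_t()
q[5]+=0.1;movej(q);print(get_t()-t,np.round(get_wrist_force(),1),np.round(get_torque(),2))
E
```

```text
2.8583
4.4333 [-0.31  0.14 -0.08  1.35  0.   -1.38]
False [ 0.4 -0.2  0.8]
grip 5.8833 0.40911389498262835 40.8822101354599 [-2.6  1.4  5.2] [ 550.8 -109.2  222.6]
0.25 [-1.5 -0.3  1.5] [ 0.07  0.26 -0.03]
```

Run:
```python
from h import *
q=np.array(get_joint_pos());q0=q[5];t=get_t()
for a in np.linspace(0,2.668,9)[1:]:
    q[5]=q0+a;movej(q)
print(get_t()-t,np.round(get_wrist_force(),1),np.round(get_torque(),2))
gripper_to(1.0);move_l([*AX,330],feed=200)
move_to([430,60,330],down(90)); 
for n in("top","side"):
    v=get_image(n);cv2.imwrite(f"pics/{n}1.png",v["image"]);W=cloud(v);np.save(n+"1.npy",W)
    show(n+"knob",comps(W,(500,600,-160,-60),231,245))
    show(n+"fork",comps(W,(420,520,-130,-20),128,143))
    show(n+"btns",comps(W,(400,720,-260,10),222,231.))
print(get_t())
a=cv2.imread("pics/top1.png")[135:265,235:375];b=cv2.imread("pics/side1.png")[170:300,160:300]
cv2.imwrite("pics/crop1.png",cv2.resize(np.hstack([a,b]),(784,364)))
```

```text
3.3333999999999993 [-1.5  6.1  2.3] [ 1.01  0.16 -0.03]
topknob 276 [308. 177.] mean [ 549.8 -107.5  237.4] rect [ 551.5 -107.5] [34.6 36.1] longdir -4.2
topfork 331 [291. 220.] mean [484.5 -78.7 135.9] rect [488.8 -81.3] [37.9 90.6] longdir -28.0
sideknob 209 [226. 213.] mean [ 552.2 -112.3  237.1] rect [ 551.9 -110.2] [34.4 35.5] longdir -15.1
sidefork 233 [208. 218.] mean [482.5 -80.3 135.5] rect [486.3 -80.8] [36.5 82.6] longdir -24.8
sidebtns 34 [226. 221.] mean [ 557.1 -124.4  226.4] rect [ 555.9 -124.2] [28.   8.6] longdir 18.8
11.6417
```

View pics/crop1.png

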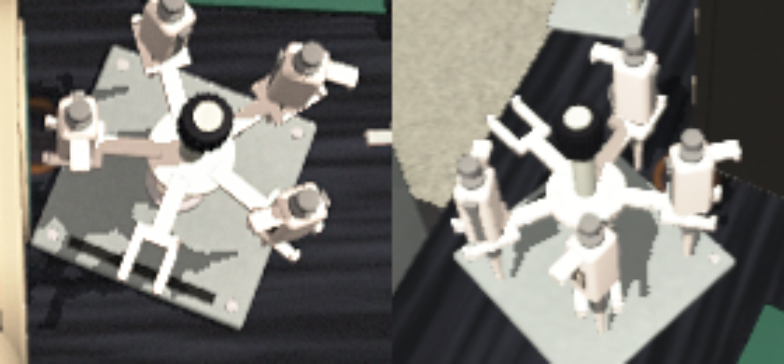

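The empty fork now points over the dark strip, and the four pipettes are still hanging. I'll refine the fork angle and position from its lips.

Run:
```python
from h import *
f=np.array([np.cos(np.radians(155.1)),np.sin(np.radians(155.1))]);g=np.array([-f[1],f[0]])
for n,ax in(("top",[550.8,-108]),("side",[551.8,-110.6])):
    W=np.load(n+"1.npy");cs=comps(W,(410,530,-140,-10),128,145)
    Q=np.vstack([c[2] for c in cs]);P=Q[:,:2]-ax;r=P@f;s=P@g
    for lo,hi in((55,70),(72,82),(82,92),(92,102),(100,106),(106,118)):
        k=(r>lo)&(r<hi);ss=np.sort(s[k])
        print(n,lo,k.sum(),"ext",ss[[0,-1]].round(1), "inner",ss[ss<0].max().round(1) if (ss<0).any() else 0,ss[ss>0].min().round(1), "halves", ss[ss<0].mean().round(1),ss[ss>0].mean().round(1),"z",Q[k,2].max().round(1))
    print("rmax",r.max())
```

```text
top 55 64 ext [-16.   18.4] inner -0.2 0.1 halves -5.3 6.4 z 140.1
top 72 60 ext [-16.8  18.3] inner -0.5 0.2 halves -9.8 10.6 z 141.1
top 82 39 ext [-17.1  18.8] inner -9.4 10.7 halves -13.3 14.9 z 139.8
top 92 37 ext [-17.1  18.7] inner -9.3 11.4 halves -13.3 14.8 z 139.7
top 100 22 ext [-17.   18.2] inner -9.3 11.0 halves -13.5 14.6 z 138.8
top 106 24 ext [-16.6  18.5] inner -9.7 11.3 halves -13.1 14.8 z 144.1
rmax 112.1647054682495
side 55 49 ext [-15.5  18.7] inner -0.2 0.1 halves -6.2 7.5 z 138.7
side 72 38 ext [-16.6  18.2] inner -0.7 1.0 halves -9.5 11.0 z 137.9
side 82 27 ext [-17.7  18.5] inner -9.5 11.5 halves -12.4 15.5 z 139.4
side 92 24 ext [-16.2  18.4] inner -9.0 11.9 halves -12.0 15.1 z 138.3
side 100 14 ext [-16.5  18.2] inner -9.1 11.9 halves -12.7 15.6 z 136.9
side 106 28 ext [-16.2  18.8] inner -9.6 11.3 halves -12.6 14.8 z 144.7
rmax 113.24203980600396
```

Run:
```python
from h import *
P=[422.2,186.5]
move_to([*P,290],down(-176)); print(np.round(get_joint_pos(),2))
print(move_l([*P,192],feed=100,until_force=6))
gripper_to(0.0,40); print(get_t(),get_width()*85,get_grip_force(),np.round(get_wrist_force(),1),np.round(get_ee_pos(),1))
move_l([*P,325],feed=100);print(get_width()*85,np.round(get_wrist_force(),1))
move_to([410,40,325],down(-24.9)); print(get_t(),np.round(get_joint_pos(),2),np.round(get_ee_pos(),1))
f=np.array([np.cos(np.radians(155.1)),np.sin(np.radians(155.1))]);A=np.array([551,-110.])
move_to([*(A+160*f),230],down(-24.9));print(get_t(),np.round(get_ee_pos(),1))
for n in("top","side"):
    v=get_image(n);cv2.imwrite(f"pics/{n}2.png",v["image"]);W=cloud(v);np.save(n+"2.npy",W)
a=cv2.imread("pics/top2.png")[135:285,235:375];b=cv2.imread("pics/side2.png")[130:280,160:300]
cv2.imwrite("pics/crop2.png",cv2.resize(np.hstack([a,b]),(784,420)))
```

```text
[ 0.27 -0.04 -0.29  1.31 -0.    0.21]
False
14.5583 27.256163297611423 43.804224729537964 [ 0.1 -0.2  1.3] [422.3 186.6 192.3]
27.26310001651978 [ 0.5 -0.3 -0. ]
18.5583 [-0.06 -0.14 -0.32  1.4   0.   -2.77] [410.   40.1 325. ]
19.125 [406.1 -42.5 230.5]
```

View pics/crop2.png

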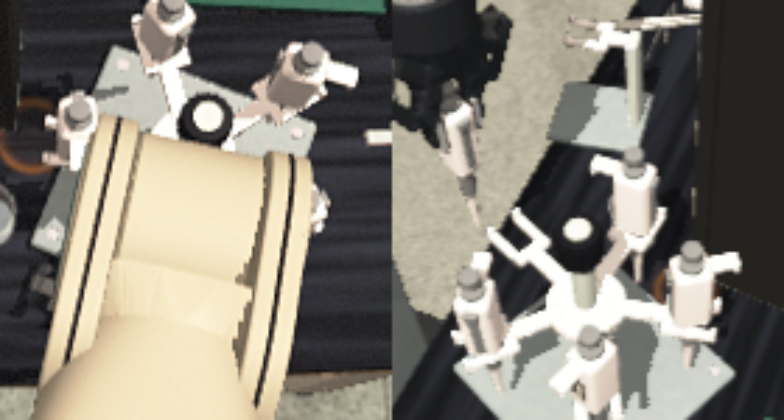

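The pipette is held upright outside the fork, and the holder is empty. I'll measure its neck relative to the fork in the side view.

Run:
```python
from h import *
from scipy.optimize import least_squares
f=np.array([np.cos(np.radians(155.1)),np.sin(np.radians(155.1))]);g=np.array([-f[1],f[0]]);A=np.array([551,-110.])
W=np.load("side2.npy")
for lo,hi,rad in((137,148,7.5),(148,158,7.5),(158,169,7.5)):
    Q=np.vstack([c[2] for c in comps(W,(360,450,-90,10),lo,hi,minpx=3)]);P=Q[:,:2]-A;P=np.c_[P@f,P@g]
    c=least_squares(lambda c:np.hypot(*(P-c).T)-rad,P.mean(0)+[5,5],loss="soft_l1").x
    print(lo,len(P),"r,s fit",c.round(1),"s ext",P[:,1].min().round(1),P[:,1].max().round(1),"r",P[:,0].min().round(1))
Q=np.vstack([c[2] for c in comps(W,(350,460,-100,20),178,195,minpx=3)]);P=Q[:,:2]-A;P=np.c_[P@f,P@g]
print("handle s",P[:,1].min(),P[:,1].max(),"r",P[:,0].min(),P[:,0].max());
r=cv2.minAreaRect(P.astype(np.float32));print(r)
Q=np.vstack([c[2] for c in comps(W,(350,470,-110,20),172,250,minpx=3)]);print(Q[:,2].min())
Q=np.vstack([c[2] for c in comps(W,(420,530,-140,-10),130,145,minpx=3)]);P=Q[:,:2]-A;r=P@f;s=P@g;k=(r>82)&(r<114);print("fork s",s[k].min(),s[k].max())
```

```text
137 25 r,s fit [146.    6.5] s ext -2.5 19.1 r 105.3
148 17 r,s fit [160.7   0.8] s ext -5.3 8.4 r 152.3
158 11 r,s fit [160.7   0.9] s ext -3.5 7.8 r 151.6
handle s -10.740837864233482 15.229610803996193 r 142.15381951667388 169.11171506274775
((151.43435668945312, 7.413739204406738), (35.15896224975586, 16.808382034301758), 48.41188049316406)
174.27254766661076
fork s -16.68842111984472 19.723029239474386
```

Run:
```python
from h import *
f=np.array([np.cos(np.radians(155.1)),np.sin(np.radians(155.1))]);A=np.array([551,-110.])
move_l([*(A+160*f),205],feed=80)
hit=move_l([*(A+87.5*f),205],feed=50,until_force=4);print(hit,np.round(get_wrist_force(),1),np.round(get_ee_pos(),1))
if not hit:
    hit=move_l([*(A+87.5*f),188],feed=20,until_force=4);print("down",hit,np.round(get_wrist_force(),1),np.round(get_torque(),2),np.round(get_ee_pos(),1))
W=None
v=get_image("side");cv2.imwrite("pics/side3.png",v["image"]);np.save("side3.npy",cloud(v));print(get_t())
cv2.imwrite("pics/crop3.png",cv2.resize(v["image"][150:290,160:300],(600,600)))
```

```text
False [-0.6  0.5 -0.4] [471.3 -73.  205. ]
down True [-0.2 -0.5  5.4] [0.1  0.07 0.01] [471.5 -73.1 192.2]
21.9833
```

View pics/crop3.png

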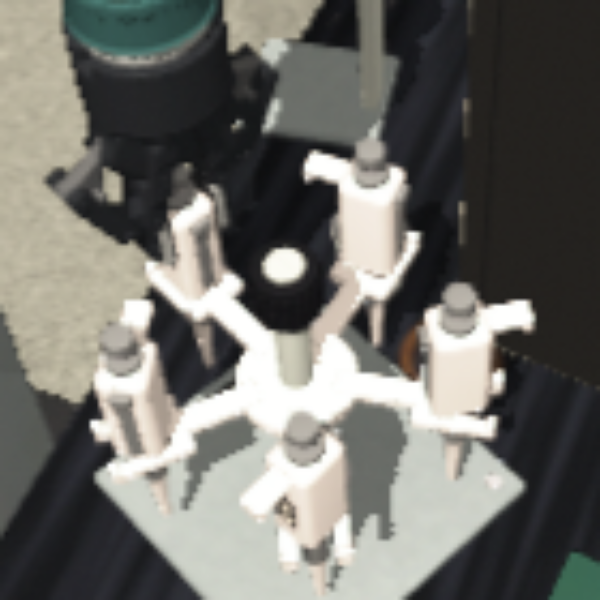

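It made contact at exactly the seated height, with the neck between the prongs. I'll release it, retreat and check.

Run:
```python
from h import *
f=np.array([np.cos(np.radians(155.1)),np.sin(np.radians(155.1))]);g=np.array([-f[1],f[0]]);A=np.array([551,-110.])
gripper_to(0.55);sleep(0.2)
p=get_ee_pos();move_l([p[0],p[1],300],feed=80)
move_to([400,200,330],down(-24.9));sleep(0.3)
for n in("top","side"):
    v=get_image(n);cv2.imwrite(f"pics/{n}4.png",v["image"]);W=cloud(v)
    show(n+"btn",comps(W,(440,500,-110,-40),226,245,minpx=8));show(n+"top",comps(W,(420,510,-120,-30),206,214,minpx=8))
    Q=np.vstack([c[2] for c in comps(W,(420,540,-140,-10),129,145,minpx=3)]);P=Q[:,:2]-A;r=P@f;s=P@g
    for lo,hi in((55,75),(95,115)):
        k=(r>lo)&(r<hi)&(abs(s)<25);print(n,lo,k.sum(),s[k].min().round(1),s[k].max().round(1))
print(get_t(),"expected seat",A+88*f)
a=cv2.imread("pics/top4.png")[135:285,235:375];b=cv2.imread("pics/side4.png")[150:300,160:300]
cv2.imwrite("pics/crop4.png",cv2.resize(np.hstack([a,b]),(784,420)))
```

```text
topbtn 63 [292. 220.] mean [469.1 -71.7 234.6] rect [469.4 -71.5] [15. 15.] longdir -5.6
toptop 216 [289. 226.] mean [460.5 -67.6 209.7] rect [461.4 -68.5] [27.6 57.7] longdir -24.7
top 55 11 -18.9 -6.6
top 95 54 -18.8 16.9
sidebtn 48 [200. 190.] mean [470.9 -75.3 233.5] rect [470.2 -75. ] [15.1 16.6] longdir -10.1
sidetop 113 [198. 196.] mean [464.  -74.5 209.8] rect [460.9 -68.9] [28.3 55.2] longdir -29.1
side 55 87 -16.4 18.4
side 95 23 11.4 18.8
25.5083 expected seat [471.18012674 -72.94884842]
```

View pics/crop4.png

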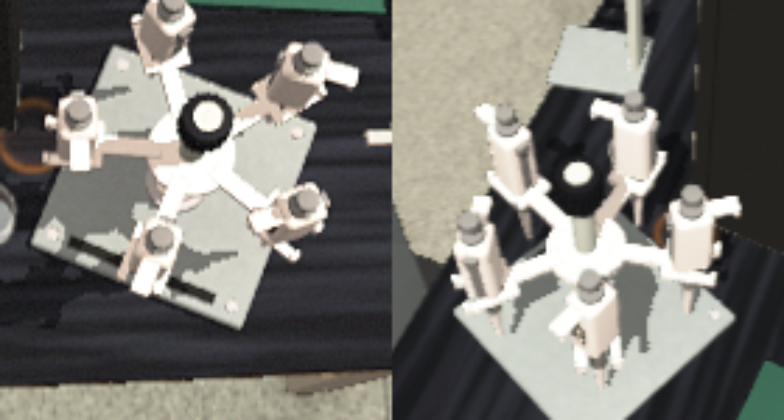

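All five pipettes hang upright. The returned one has its button at 234 mm and its handle top at 210 mm, which is the seated height, and its hook points out along 155°.

```bash
python3 -c "
from rig import *
print(sign_off(),get_t())"
```

```text
the job is handed in; nothing more can be done
the job is handed in; nothing more can be done
```

The job is handed in: the carousel was turned until its empty cradle faced the front, and the pipette now hangs upright and seated in it, with the other four still in their cradles (about 25.5 s of the 64 s at the last check).

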